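# Push the circuit board home in the test jig and snap the press lever into lock

### The job

Gently push the circuit board that sticks out of the front of the test jig in along its guides until it is fully home against the rear stop, and only then push the jig's lever down past its dead point until it snaps over and stays locked by itself with the press clamped on the board. Only push, with the fingertips or the outside of the fingers: do not lift or pinch the board or the lever, and leave the other things on the bench where they are.

Things in the scene. Friction and masses are not known exactly. Their poses are not given: they have to be found in the camera images.
- jig: Test jig, fixed: aluminium box 200 (x) x 180 (y) mm, black top at z = 60 mm. Origin on the bench under its centre; x runs from its open front (facing the robot, yaw within 0.45 rad) to its rear. On top two grey guides run from x = -100 to 45 mm, 83 mm apart, up to z = 71 mm; the board lies between them on ledges at z = 64 mm. In front of x = -40 mm nothing of the jig is higher than 71 mm.
- board: Board under test, loose: green, 120 (x) x 80 (y) x 3 mm, 0.14 kg. Origin at the centre of its underside, x towards the jig's rear. A terminal block 62 mm wide, 16 mm deep, top 18 mm above the underside, stands centred and flush with its front (-x) edge: push on that face. Starts in the guides, 28 to 55 mm short of home (origin at x = -15, z = 64 mm of the jig). Slides with 1 to 2 N.
- rear_stop (a point): Middle of the front face of the rear stop, a metal bar across the jig (x = 45, y = 0 mm of the jig), at the height of the board's underside (z = 64 mm; the bar reaches 76 mm). The board's rear edge shall come to it.
- lever (a joint): Angle of the press lever, rad: 0 open (start), grows as it is pushed down; dead point 1.00, end stop 1.20 = locked. Elevation of the handle towards the jig's +y = 0.908 minus this (52 degrees up when open, 17 below level when locked). Springs resist until the dead point (at most about 7 N square to the grip) and swing it back up if let go; past it, it snaps to the end stop and stays.
- pivot (a point): Point on the lever's axis, which is level and along the jig's x: x = 0, y = 0, z = 185 mm of the jig. The lever swings in the plane x = 0 of the jig, on its +y side. Behind it (x = 13 to 63, y within 23, z = 162 to 208 mm) is the pivot head, on a post 70 mm wide at x = 63 to 77 mm, up to z = 216 mm.
- grip (a point): Point on the centre line of the lever's straight black round grip, 110 mm from the pivot; swings with the lever, its y axis along the handle outwards (272 mm above the bench open, 153 mm locked). The grip is 22 mm thick and reaches from 59 to 140 mm from the pivot.
- probe_plate: Clear acrylic plate 80 x 84 x 8 mm sprung under the press plate; origin at its centre. Its four black posts, to 16 mm below the origin, come down on the board with the lever and press on it with about 8 N when locked. The aluminium press plate (80 x 132 mm, x within 40 mm, top at z = 122 mm open) slides on four columns at x = +-30, y = +-58 mm, up to z = 149 mm.
- screwdriver: Loose bystander: screwdriver 170 mm long with a black handle, lying on the bench on the jig's -y side. Origin under its middle.
- display: Loose bystander: display module 36 x 80 x 11 mm lying on the bench on the jig's +y side, beneath the lever's end. Origin under its centre.
- tip: Loose bystander: steel discharge tip, 24 mm across and 56 mm tall, standing point up on the bench on the jig's +y side towards its rear. Origin under its centre.
- board_stack: Loose bystander: two small boards 70 x 60 mm stacked on spacers, 30 mm tall, on the bench behind the jig. Origin under its centre.
- zif_board: Loose bystander: programmer board 85 x 110 mm, 17 mm tall, with a socket, far left. Origin under its centre.
- dispenser: Loose bystander: white solvent dispenser bottle, 68 mm across, 118 mm tall, far left. Origin under its centre.
- parts_tray: Loose bystander: black parts tray 90 x 130 x 22 mm, far right. Origin under its centre.
Not all that is in view belongs to the job. What is shaped like the board but orange or red is not meant.

How it is judged:
By the outcome, as a careful person would: the job done as asked, in the order asked, and still so for the second after the job is handed in, with the robot touching nothing.
It also fails if it takes over 43 s, if anything falls off the work surface, if the arm or the gripper's body presses on something with over 40 N, if the wrist force passes 120 N, or if a joint passes its speed limit or range.

### The arm

A 6-joint arm with a two-finger parallel gripper is mounted at the origin on the work surface. World frame = base frame: x ahead of the robot, y to its left, z up, the work surface at z = 0. Lengths are in m, angles in degrees, forces in N, time in s.
With the tool pointing down it reaches from about 0.4 to 0.825 m from the base axis. Payload 7 kg.
Tool frame: the origin (TCP) lies between the finger pads; the fingertips stand 19 mm ahead of it and the grasp point (between the pads) is the TCP; x points along the fingers, y is the direction in which the jaws open and shut, and the axes are right-handed (so a half turn about x gives the same grasp; the last joint's range is limited). The gripper opens to 88 mm and grips with 3 to 60 N. Pads are 19 mm wide; open, the fingers measure 130 mm over their backs; the gripper's body (78 mm by 193 mm) begins 47 mm behind the grasp point.
Start: joints at [92.653, 20.546, 0.682, 0, -70.136, -16.507], TCP at [0.162, 0.655, 0.212] pointing down, gripper open.
Joint ranges: [-176.03, 176.03], [-82.01, 121.73], [-58.28, 71.71], [-173.87, 95.51], [-174.79, -0.11], [-173.66, 173.66]. Speed limits (degrees/s): [136.94, 136.94, 172.46, 180, 180, 180].

### API

Orientations are given as [roll, pitch, yaw] about the fixed x, y, z axes, in that order (R = Rz(yaw) Ry(pitch) Rx(roll)).
In Python, from plant import r gives the robot as it stands.
- The arm moves only by the tool send_rows, never from a script. Its argument "plan" is a list of rows, each a list of 2 entries, a list of its own where there are three numbers: the shift along the tool's x, y, z scaled (see below), then the turn, a rotation vector about the tool's x, y, z scaled (see below). A call has exactly 5 rows; each row is the pose to reach, as a shift and turn from the pose measured when the call began, along the tool's axes at that moment; what a row does not reach only later rows make up. The controller multiplies each number of a shift by 0.15 m and each number of a turn by pi/4 rad. A row lasts 1/10 s, in which the tool goes at most 50 mm and 8.59 degrees, less where a joint would pass 70% of its speed; a pose out of reach is approached as far as the arm can. A call with a number of a shift or a turn outside -1 to 1 is refused whole. A call with a gripper value outside its range is refused whole. "jaw" is the opening, from -1 (shut) to 1 (fully open), so that 0 is half open, set as the call begins (left out, the last holds). The fingers move at their own pace and stop on an object; "force" is the grip in N (left out, the last holds). Time passes only in rows, so rows that repeat a pose let the fingers close, or fill a call up. It gives the time, the measured TCP pose, the force and the opening at its end, in the units of the state.
- r.get_state(): the state, without advancing time (a new reading comes with each control period).
- r.capture(name): name is "scene" or "top" or "wrist"; returns a dict with "color" (384x512x3 uint8, red, green, blue), "range_z" (384x512 float32, m along the optical axis (not along the pixel's ray), 0 where there is no reading), "mtx" (3x3 intrinsics, pixels), "pose" (4x4, takes a point from camera to world coordinates). Camera axes: x right, y down, z forward; pixel columns grow to the right and rows downward; lengths in m; the calibration is good to about 2 mm. The wrist camera is an equidistant fisheye: a pixel r from the principal point sees the ray r / f radians off the axis. A picture is of the moment at which its call begins.
- r.close_job(): hands the job in, once; it reports no verdict.
Trained networks look in a picture, given as the dict that the camera call returned (one of the last four; its "shot" number tells which), for a name from the list of things; names that differ only in an ending like _2 or _b are one class to them, and where a whole thing is asked for, a point or a joint stands for the part that bears it (a point fixed in the world has none). Each returns a list of dicts, best first, with "score" (0 to 1); they miss things now and then, are a little off and sometimes report something else, mostly with a low value. They report only what shows in the picture. A call takes as long as a camera call. They do not tell look-alikes from the thing itself.
- r.find_in(picture, target): "uv" ([column, row] in pixels, amid what is visible of it).
- r.trace(picture, target): "mask" (384x512 bool, what is visible of it) and "uv" ([column, row] in pixels, amid what is visible of it).
The state is a dict: "time_s": time; "joints": joint angles; "qd": joint speeds; "joint_torque": joint torques, N m; "tcp_pos": TCP position; "eef_rot": TCP orientation; "contact_force": force on the tool from outside, world axes, zero at the start; "moment": the same for the moment, N m; "gripper_width": finger opening in m.
Only numpy, scipy, OpenCV 4.12 (cv2) and the standard library are available. Lean on these libraries where they do the work, as an engineer would, in place of code of your own. Each camera call takes 0.05 s, during which the arm holds its last target. There are 200 camera calls.

## Working session

There is one attempt and no reset: what is moved stays moved. The work goes in short steps, Python scripts to look and compute and a tool call to move; the robot and the scene stay as the last step left them, time stands still between calls to the robot, and variables do not carry over. Pictures are saved under pics/ and viewed, about 8 in all and at most 12, crops included, and the job is handed in when it is done.

Besides the shell and the picture viewer there is one more tool, called as name(argument=value, ...) on one line, values as JSON. send_rows: Moves the arm, as the interface text tells. Its arguments: {"type":"object","properties":{"plan":{"type":"array"},"jaw":{"type":"number"},"force":{"type":"number"}},"required":["plan"]}

```bash
mkdir -p pics; ls; cat > h.py <<'E'
import numpy as np, cv2, json
from plant import r
def cap(name):
    d=r.capture(name); return d
def save(d,fn,crop=None,s=1):
    im=d["color"][:,:,::-1].copy()
    if crop: u0,v0,u1,v1=crop; im=im[v0:v1,u0:u1]
    cv2.imwrite("pics/"+fn,cv2.resize(im,None,fx=s,fy=s,interpolation=cv2.INTER_CUBIC))
def cloud(d):
    z=d["range_z"]; K=d["mtx"]; v,u=np.indices(z.shape)
    P=np.stack([(u-K[0,2])/K[0,0]*z,(v-K[1,2])/K[1,1]*z,z],-1)
    W=P@d["pose"][:3,:3].T+d["pose"][:3,3]; W[z==0]=np.nan
    return W
E
python3 - <<'E'
from h import *
a=cap("scene"); b=cap("top")
im=np.hstack([a["color"],b["color"]])[:,:,::-1]
save(a,"scene.png",s=1.5); save(b,"top.png",s=1.5)
np.savez("c.npz",a=cloud(a),b=cloud(b),ac=a["color"],bc=b["color"])
for n,d in (("scene",a),("top",b)):
    W=cloud(d)
    for t in ["jig","board","lever","grip","probe_plate","display","tip"]:
        for x in r.trace(d,t)[:3]:
            m=x["mask"]; print(n,t,round(x["score"],2),np.round(x["uv"]),m.sum(),np.round(np.nanmedian(W[m],0),3))
print(r.get_state())
E
```

```text
pics
scene jig 0.89 [248. 231.] 3758 [ 0.686 -0.123  0.073]
scene jig 0.59 [413. 208.] 700 [0.603 0.458 0.072]
scene board 0.94 [205. 199.] 472 [ 0.374 -0.257  0.003]
scene board 0.69 [270. 200.] 323 [ 0.383 -0.015  0.003]
scene board 0.59 [263. 207.] 50 [ 0.52  -0.062  0.074]
scene lever 0.6 [263. 184.] 207 [ 0.645 -0.068  0.258]
scene grip 0.58 [265. 184.] 241 [ 0.643 -0.071  0.253]
scene probe_plate 0.31 [399. 199.] 303 [0.459 0.466 0.007]
scene display 0.5 [296. 246.] 209 [0.649 0.034 0.008]
scene tip 0.42 [291. 268.] 66 [ 0.741 -0.002  0.017]
top jig 0.94 [269. 181.] 2471 [ 0.62  -0.12   0.112]
top jig 0.46 [301. 201.] 137 [ 0.554 -0.24   0.024]
top jig 0.38 [257. 176.] 214 [ 0.628 -0.083  0.244]
top board 0.67 [257. 205.] 533 [ 0.541 -0.092  0.069]
top board 0.63 [310. 256.] 739 [ 0.368 -0.262  0.004]
top board 0.58 [244. 248.] 714 [ 0.388 -0.027  0.004]
top lever 0.64 [258. 172.] 209 [ 0.628 -0.077  0.251]
top grip 0.64 [256. 172.] 152 [ 0.63  -0.07   0.264]
top display 0.51 [224. 181.] 203 [0.638 0.035 0.009]
{'time_s': 0.8, 'joints': array([ 9.26523596e+01,  2.05434447e+01,  6.81159097e-01,  7.07986780e-04,
       -7.01362894e+01, -1.65062530e+01]), 'qd': array([ 0.02733426,  0.04946168,  0.03345591,  0.02215483,  0.0158397 ,
       -0.0414774 ]), 'joint_torque': array([-8.01930196e-05, -5.82271278e+01,  2.93297607e+01,  7.00239971e+00,
        1.26558513e-02, -2.14637004e-05]), 'tcp_pos': array([0.16165193, 0.65532653, 0.21209032]), 'eef_rot': array([-98.54051023,  89.99842717,  67.60583693]), 'contact_force': array([-0.23730433, -0.59110856,  0.95191835]), 'moment': array([ 0.00525638, -0.00748479,  0.00842468]), 'gripper_width': 0.0878368458825531}
```

View pics/scene.png

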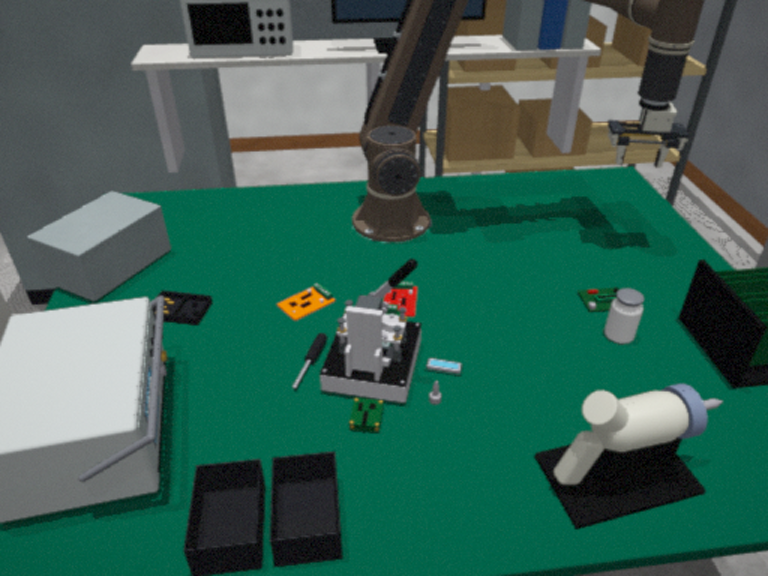

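View pics/top.png

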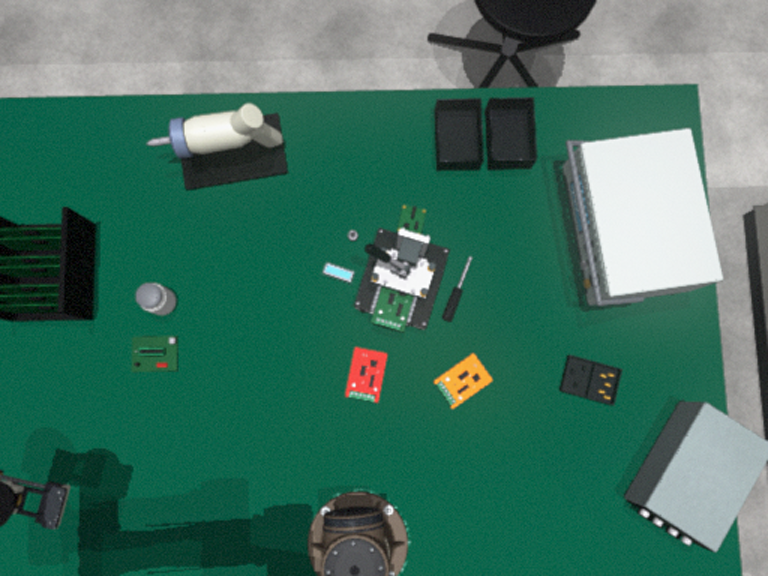

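```bash
python3 - <<'E'
import numpy as np,cv2
z=np.load("c.npz"); W=z["b"]; C=z["bc"].astype(int)
im=z["bc"][125:225,220:320,::-1]; cv2.imwrite("pics/crop.png",cv2.resize(im,None,fx=6,fy=6,interpolation=cv2.INTER_CUBIC))
for nm,W in (("top",z["b"]),("scene",z["a"])):
    near=np.hypot(W[...,0]-.63,W[...,1]+.12)<.2
    m=near&(W[...,2]>.045)&(W[...,2]<.068)
    P=W[m][:,:2]
    (c,s,a)=cv2.minAreaRect((P*1000).astype(np.float32)); print(nm,c,s,a,m.sum(),np.median(W[m][:,2]))
    # board: green
    Cc=z["bc" if nm=="top" else "ac"].astype(int)
    for lo,hi in((.062,.073),(.074,.09)):
        g=near&(W[...,2]>lo)&(W[...,2]<hi)&(Cc[...,1]>Cc[...,0]+15)&(Cc[...,1]>Cc[...,2]+5)&(W[...,0]<.62)
        P=W[g]
        if len(P)>3: print(" green",lo,g.sum(),P.mean(0).round(4),cv2.minAreaRect((P[:,:2]*1000).astype(np.float32)))
    g=near&(W[...,2]>.21)&(Cc.max(-1)<70)
    P=W[g]; print(" black high",g.sum(),P.mean(0).round(3),P.min(0).round(3),P.max(0).round(3))
    if len(P)>3: print(np.linalg.svd(P-P.mean(0),full_matrices=False)[2][0])
E
```

```text
top (614.3735961914062, -86.55438232421875) (241.43153381347656, 226.70907592773438) 72.3746566772461 1292 0.061204691595592386
 green 0.062 363 [ 0.5455 -0.0942  0.0675] ((541.04443359375, -123.88603973388672), (157.32716369628906, 104.83815002441406), 88.73313903808594)
 green 0.074 113 [ 0.5178 -0.0864  0.0806] ((539.067626953125, -93.0782470703125), (75.61309051513672, 91.0380630493164), 73.57612609863281)
 black high 107 [ 0.635 -0.057  0.279] [ 0.622 -0.083  0.244] [ 0.651 -0.032  0.303]
[-0.24199426 -0.63912288 -0.73004159]
scene (620.2078857421875, -87.21888732910156) (241.06161499023438, 226.00311279296875) 71.55349731445312 1217 0.05891429046209051
 green 0.062 24 [ 0.5221 -0.0613  0.0674] ((519.0455322265625, -59.990234375), (31.201688766479492, 19.348674774169922), 61.62596130371094)
 green 0.074 19 [ 0.5189 -0.0642  0.0791] ((521.5799560546875, -62.89098358154297), (21.654693603515625, 15.348848342895508), 34.78682327270508)
 black high 164 [ 0.647 -0.062  0.268] [ 0.63  -0.087  0.228] [ 0.658 -0.036  0.298]
[0.17689029 0.58460898 0.79179679]
```

View pics/crop.png

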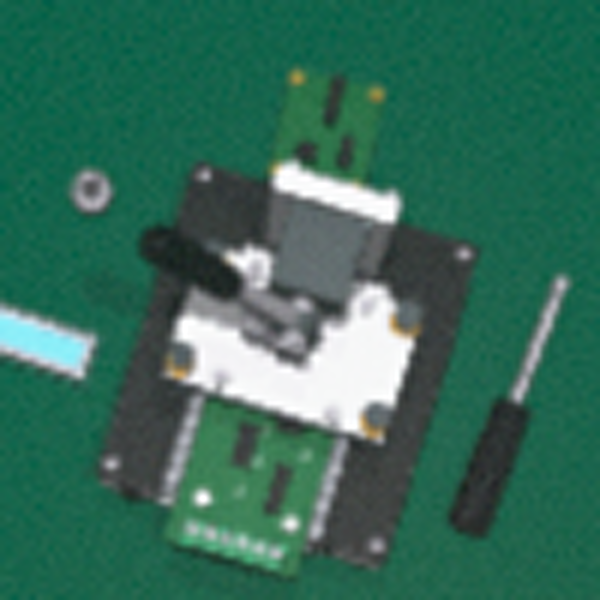

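```bash
cat >> h.py <<'E'
def ray(d,uv,z):
    K=d["mtx"];c=np.array([(uv[0]-K[0,2])/K[0,0],(uv[1]-K[1,2])/K[1,1],1]);w=d["pose"][:3,:3]@c;o=d["pose"][:3,3]
    return o+w*(z-o[2])/w[2]
E
python3 - <<'E'
from h import *
b=cap("top"); cv2.imwrite("/dev/null.png",b["color"]) if 0 else None
f=lambda u,v,z:ray(b,(220+(u+.5)/6-.5,125+(v+.5)/6-.5),z)
S=[f(110,463,.06),f(376,545,.06),f(463,254,.06),f(204,175,.06)]
for s in S: print(s.round(4))
print("c",np.mean(S,0), "yaw", [np.degrees(np.arctan2(*(a-b)[1::-1])) for a,b in((S[3],S[0]),(S[2],S[1]))],[np.degrees(np.arctan2(*(a-b)[1::-1]))-90 for a,b in((S[0],S[1]),(S[3],S[2]))])
print([np.linalg.norm(a-b) for a,b in((S[3],S[0]),(S[2],S[1]),(S[0],S[1]),(S[3],S[2]))])
# refine: fit 200x180 rect to top-height points robustly
W=cloud(b); c0=np.mean(S,0)[:2]
from scipy.optimize import minimize
P=W[(np.abs(W[...,2]-.0605)<.006)&(np.hypot(W[...,0]-c0[0],W[...,1]-c0[1])<.2)][:,:2]
def lo(p):
    c,s=np.cos(p[2]),np.sin(p[2]);q=(P-p[:2])@np.array([[c,-s],[s,c]])
    e=np.maximum(np.abs(q[:,0])-.1,np.abs(q[:,1])-.09);return -np.sum(1/(1+np.exp(e/.0015)))
o=minimize(lo,[*c0,-.31],method="Nelder-Mead",options=dict(initial_simplex=[[*c0,-.31],[c0[0]+.01,c0[1],-.31],[c0[0],c0[1]+.01,-.31],[*c0,-.25]]));print(len(P),o.x,o.fun)
yaw=o.x[2];R=np.array([[np.cos(yaw),-np.sin(yaw)],[np.sin(yaw),np.cos(yaw)]])
toj=lambda p:R.T@(np.asarray(p)[:2]-o.x[:2])
print("board front top edge corners",[toj(f(u,v,.082)).round(4) for u,v in((172,545),(295,575))])
print("screws",[toj(s).round(4) for s in S])
print("grip end",f(143,243,.3), toj(f(143,243,.3)), "wide? grip pts", toj(f(185,262,.27)))
J=W.reshape(-1,3);m=(J[:,2]>.22)&(b["color"].reshape(-1,3).max(1)<70)&(np.hypot(J[:,0]-.64,J[:,1]+.06)<.1)
q=(J[m][:,:2]-o.x[:2])@R;print("lever pts jig x,y med",np.median(q,0),q[:,1].min(),q[:,1].max())
for n in ["board"]:
    for x in r.trace(b,n)[:3]: print(x["uv"],[ (toj(ray(b,x['uv'],.07))).round(3)])
E
```

```text
[ 0.5575 -0.0095  0.06  ]
[ 0.5051 -0.1663  0.06  ]
[ 0.6797 -0.2241  0.06  ]
[ 0.7316 -0.0694  0.06  ]
c [ 0.61847362 -0.11731613  0.06      ] yaw [np.float64(-18.99362390617322), np.float64(-18.334086638687545)] [np.float64(-18.46957040567426), np.float64(-18.53869554451964)]
[np.float64(0.18406813153026674), np.float64(0.18386402774159616), np.float64(0.16533816854418998), np.float64(0.16321996775168415)]
1072 [ 0.61614872 -0.11812109 -0.32434425] -1005.1206052108037
board front top edge corners [array([-0.1279,  0.0337]), array([-0.1233, -0.0401])]
screws [array([-0.0902,  0.0843]), array([-0.0899, -0.081 ]), array([ 0.094 , -0.0802]), array([0.0939, 0.083 ])]
grip end [ 0.64188169 -0.03381947  0.3       ] [-0.00247461  0.0881069 ] wide? grip pts [7.08047806e-05 6.60524478e-02]
lever pts jig x,y med [-0.00141569  0.06394085] 0.0362680492306562 0.09008977597141701
[242.7, 250.0] [array([-0.249,  0.016])]
[309.0, 257.1] [array([-0.203, -0.212])]
[259.4, 208.5] [array([-0.092,  0.004])]
```

```bash
cat >> h.py <<'E'
from scipy.spatial.transform import Rotation as Ro
JC=np.array([.617,-.118,0.]);YAW=np.radians(-18.6)
RJ=Ro.from_euler("z",YAW).as_matrix()
def w2j(p): return RJ.T@(np.asarray(p)-JC)
def Rpush(t,s=1):
    "tool x tilted t deg forward (jig +x) from down, tool y = s*jig y"
    t=np.radians(t);x=RJ@[np.sin(t),0,-np.cos(t)];y=s*RJ@[0,1,0];return np.stack([x,y,np.cross(x,y)],1)
def Rlev(s=1):
    x=np.array([0,0,-1.]);y=s*RJ@[1,0,0];return np.stack([x,y,np.cross(x,y)],1)
def now():
    st=r.get_state();R=Ro.from_euler("xyz",st["eef_rot"],degrees=True).as_matrix();return st,np.array(st["tcp_pos"]),R
def rows(tip,R2,frame="j",tiplen=.019):
    "tip: fingertip centre goal (jig or world)"
    st,p,R=now(); tip=np.asarray(tip,float); w=JC+RJ@tip if frame=="j" else tip
    g=w-R2[:,0]*tiplen; s=R.T@(g-p)/.15; v=Ro.from_matrix(R.T@R2).as_rotvec()/(np.pi/4)
    print("shift",s.round(3),"turn",v.round(3),"deg",round(np.linalg.norm(v)*45,1),"goalTCP",g.round(3))
def show():
    st,p,R=now();print("t",round(st["time_s"],2),"tipJ",(w2j(p+.019*R[:,0])*1000).round(1),"F",(RJ.T@st["contact_force"]).round(2),"q",np.round(st["joints"],1),"w",round(st["gripper_width"],4))
E
python3 - <<'E'
from h import *
show(); st,p,R=now(); print(R.round(3))
for s in(1,-1):
    print(s); rows([-.19,0,.12],Rpush(30,s)); rows([-.19,0,.12],Rpush(0,s));
# waypoint 1 at world (.45,.45,.25) base rotated -40
for y in (-60,):
    print("wp"); rows([.36,.5,.22],Ro.from_euler("z",-40,degrees=True).as_matrix()@R,"w")
E
```

```text
t 0.9 tipJ [-678.2  587.7  193.1] F [-0.31 -0.13 -0.16] q [ 92.7  20.5   0.7   0.  -70.1 -16.5] w 0.0877
[[ 0.    -0.239 -0.971]
 [ 0.    -0.971  0.239]
 [-1.    -0.     0.   ]]
1
shift [ 0.504  4.169 -2.857] turn [-3.765 -0.042  1.009] deg 175.4 goalTCP [ 0.428 -0.054  0.136]
shift [ 0.487  4.174 -2.92 ] turn [-3.895 -0.     0.   ] deg 175.3 goalTCP [ 0.437 -0.057  0.139]
-1
shift [ 0.504  4.169 -2.857] turn [0.103 0.666 0.028] deg 30.4 goalTCP [ 0.428 -0.054  0.136]
shift [ 0.487  4.174 -2.92 ] turn [0.105 0.    0.   ] deg 4.7 goalTCP [ 0.437 -0.057  0.139]
wp
shift [-0.18   0.689 -1.532] turn [ 0.889  0.    -0.   ] deg 40.0 goalTCP [0.36  0.5   0.239]
```

send_rows(plan=[[[0, 0.25, -0.3], [0, 0, 0]], [[0, 0.5, -0.6], [0, 0, 0]], [[0, 0.75, -1], [0, 0, 0]], [[0, 0.75, -1], [0, 0, 0]], [[0, 0.75, -1], [0, 0, 0]]], jaw=-1)

```text
time_s: 1.4
tcp_pos: [0.2826, 0.507, 0.2129]
eef_rot: [-96.8, 90.0, 69.2]
contact_force: [0.0, 0.3, 0.1]
gripper_width: 0.0531
```

send_rows(plan=[[[0, 0.3, -0.25], [0, 0, 0]], [[0, 0.6, -0.5], [0, 0, 0]], [[0, 0.85, -0.7], [0, 0, 0]], [[0, 1, -0.75], [0, 0, 0]], [[0, 1, -0.75], [0, 0, 0]]])

```text
time_s: 1.9
tcp_pos: [0.3557, 0.3306, 0.2132]
eef_rot: [-77.0, 90.0, 88.7]
contact_force: [0.3, 0.1, 1.0]
gripper_width: 0.0131
```

send_rows(plan=[[[0, 0.3, -0.15], [0, 0, 0]], [[0, 0.6, -0.3], [0, 0, 0]], [[0, 0.85, -0.45], [0, 0, 0]], [[0, 1, -0.5], [0, 0, 0]], [[0, 1, -0.5], [0, 0, 0]]])

```text
time_s: 2.4
tcp_pos: [0.3916, 0.1649, 0.2135]
eef_rot: [-93.0, 89.9, 72.6]
contact_force: [-0.6, 0.6, 0.2]
gripper_width: 0.0005
```

```bash
python3 - <<'E'
from h import *
show(); rows([-.19,0,.12],Rpush(30,-1))
E
```

```text
t 2.4 tipJ [-303.8  196.3  194.5] F [-0.8   0.35  0.17] q [ 49.6  -4.1 -28.6  -0.  -65.4  26. ] w 0.0005
shift [ 0.512  1.357 -0.597] turn [0.092 0.666 0.026] deg 30.3 goalTCP [ 0.428 -0.054  0.136]
```

send_rows(plan=[[[0.05, 0.3, -0.15], [0, 0.15, 0]], [[0.1, 0.6, -0.3], [0, 0.3, 0]], [[0.15, 0.85, -0.4], [0, 0.45, 0]], [[0.2, 1, -0.5], [0, 0.55, 0]], [[0.2, 1, -0.5], [0, 0.55, 0]]])

```text
time_s: 2.9
tcp_pos: [0.4342, 0.003, 0.1957]
eef_rot: [-179.0, 65.6, -13.4]
contact_force: [-0.6, 0.3, 0.1]
gripper_width: 0.0001
```

```bash
python3 - <<'E'
from h import *
show(); rows([-.17,0,.12],Rpush(30,-1)); rows([-.17,0,.12],Rpush(20,-1))
E
```

```text
t 2.9 tipJ [-204.    57.1  178.4] F [-0.68  0.04  0.07] q [ 44.1 -19.  -58.1  31.5 -41.8   9.4] w 0.0001
shift [ 0.435  0.394 -0.009] turn [0.08  0.126 0.052] deg 7.1 goalTCP [ 0.447 -0.061  0.136]
shift [ 0.434  0.395 -0.031] turn [ 0.085 -0.096  0.044] deg 6.1 goalTCP [ 0.45  -0.062  0.138]
```

send_rows(plan=[[[0.08, 0.08, 0], [0, -0.06, 0]], [[0.16, 0.16, 0], [0, -0.12, 0.02]], [[0.24, 0.24, 0], [0.04, -0.18, 0.04]], [[0.32, 0.32, -0.03], [0.08, -0.2, 0.04]], [[0.4, 0.39, -0.05], [0.08, -0.2, 0.04]]])

```text
time_s: 3.4
tcp_pos: [0.4509, -0.0604, 0.1426]
eef_rot: [179.7, 74.9, -18.6]
contact_force: [-0.0, 0.4, 0.1]
gripper_width: 0.0005
```

```bash
python3 - <<'E'
from h import *
show(); rows([-.17,0,.12],Rpush(15,-1)); rows([-.155,0,.07],Rpush(15,-1))
d=cap("wrist"); save(d,"w1.png",s=1.2)
t=cap("top"); save(t,"t1.png",(220,125,320,225),5)
E
```

```text
t 3.4 tipJ [-170.8    1.6  124.3] F [-0.13  0.38  0.11] q [ 26.5  -7.1 -50.2  17.8 -37.4  31.8] w 0.0005
shift [0.029 0.011 0.002] turn [ 0.005 -0.003 -0.   ] deg 0.3 goalTCP [ 0.451 -0.062  0.138]
shift [ 0.377  0.011 -0.008] turn [ 0.005 -0.003 -0.   ] deg 0.3 goalTCP [ 0.465 -0.067  0.088]
```

View pics/w1.png

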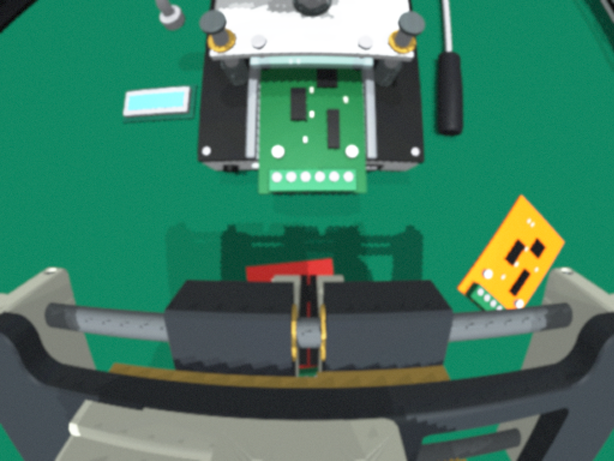

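send_rows(plan=[[[0.08, 0.01, 0], [0, 0, 0]], [[0.16, 0.01, 0], [0, 0, 0]], [[0.24, 0.01, 0], [0, 0, 0]], [[0.32, 0.01, 0], [0, 0, 0]], [[0.38, 0.01, 0], [0, 0, 0]]])

```text
time_s: 4.0
tcp_pos: [0.4624, -0.0668, 0.0853]
eef_rot: [178.9, 75.1, -19.4]
contact_force: [-0.1, -0.4, 0.9]
gripper_width: 0.0004
```

```bash
python3 - <<'E'
from h import *
show(); rows([-.135,0,.071],Rpush(15,-1)); rows([-.095,0,.071],Rpush(15,-1))
d=cap("scene"); save(d,"s2.png",(225,170,305,250),8)
E
```

```text
t 4.0 tipJ [-157.9   -0.9   66.9] F [ 0.02 -0.43  0.93] q [ 23.3  -0.5 -55.5  23.7 -25.8  27.8] w 0.0004
shift [ 0.013 -0.005 -0.155] turn [ 0.007  0.002 -0.005] deg 0.4 goalTCP [ 0.484 -0.073  0.089]
shift [ 0.082 -0.004 -0.412] turn [ 0.007  0.002 -0.005] deg 0.4 goalTCP [ 0.522 -0.086  0.089]
```

View pics/t1.png

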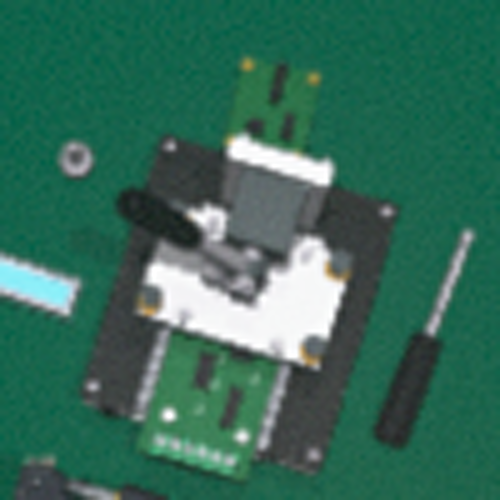

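send_rows(plan=[[[-0.02, 0, -0.03], [0, 0, 0]], [[-0.02, 0, -0.06], [0, 0, 0]], [[-0.01, 0, -0.09], [0, 0, 0]], [[0, -0.005, -0.11], [0, 0, 0]], [[0.006, -0.005, -0.13], [0, 0, 0]]])

```text
time_s: 4.55
tcp_pos: [0.4808, -0.0723, 0.0885]
eef_rot: [178.8, 75.1, -19.6]
contact_force: [-0.0, -0.2, -0.1]
gripper_width: 0.0004
```

```bash
python3 - <<'E'
from h import *
show(); rows([-.125,0,.071],Rpush(15,-1)); d=cap("scene"); save(d,"s2.png",(225,170,305,250),8)
E
```

```text
t 4.55 tipJ [-138.8   -0.2   70.2] F [ 0.03 -0.24 -0.09] q [ 21.5   1.3 -52.7  22.3 -26.4  30.9] w 0.0004
shift [ 0.018 -0.001 -0.09 ] turn [ 0.006  0.003 -0.006] deg 0.4 goalTCP [ 0.494 -0.077  0.089]
```

View pics/s2.png

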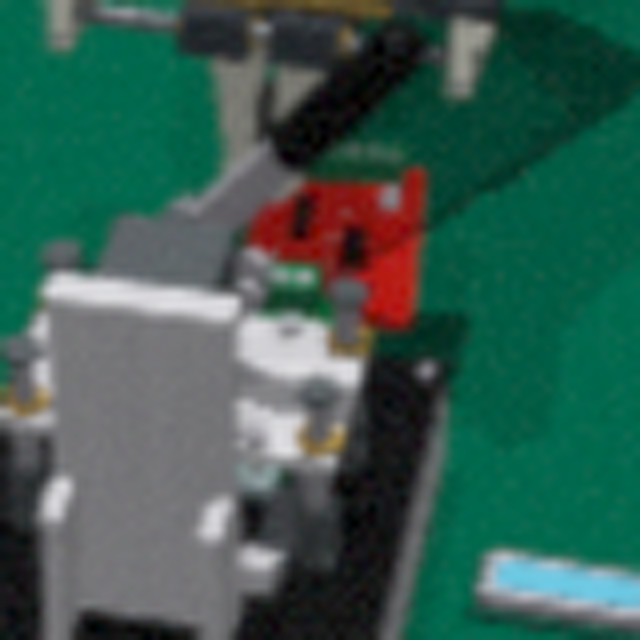

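send_rows(plan=[[[0.006, 0, -0.015], [0, 0, 0]], [[0.008, 0, -0.03], [0, 0, 0]], [[0.012, 0, -0.045], [0, 0, 0]], [[0.015, 0, -0.06], [0, 0, 0]], [[0.018, 0, -0.075], [0, 0, 0]]])

```text
time_s: 5.1
tcp_pos: [0.4922, -0.0761, 0.0888]
eef_rot: [178.7, 75.1, -19.6]
contact_force: [-0.5, -0.3, -0.4]
gripper_width: 0.0002
```

send_rows(plan=[[[0.003, 0, -0.015], [0, 0, 0]], [[0.007, 0, -0.03], [0, 0, 0]], [[0.011, 0, -0.045], [0, 0, 0]], [[0.015, 0, -0.06], [0, 0, 0]], [[0.018, 0, -0.075], [0, 0, 0]]])

```text
time_s: 5.6
tcp_pos: [0.5033, -0.0798, 0.089]
eef_rot: [178.7, 75.1, -19.6]
contact_force: [0.2, 0.5, 0.9]
gripper_width: 0.0
```

```bash
python3 - <<'E'
from h import *
show(); rows([-.105,0,.071],Rpush(15,-1)); rows([-.09,0,.071],Rpush(15,-1))
E
```

```text
t 5.6 tipJ [-1.15e+02 -1.00e-01  7.07e+01] F [-0.02  0.57  0.86] q [ 19.4   3.6 -49.8  21.2 -26.5  34.1] w 0.0
shift [ 0.015 -0.    -0.065] turn [ 0.007  0.003 -0.006] deg 0.4 goalTCP [ 0.513 -0.083  0.089]
shift [ 0.041  0.    -0.162] turn [ 0.007  0.003 -0.006] deg 0.4 goalTCP [ 0.527 -0.088  0.089]
```

send_rows(plan=[[[0.003, 0, -0.013], [0, 0, 0]], [[0.006, 0, -0.026], [0, 0, 0]], [[0.009, 0, -0.039], [0, 0, 0]], [[0.012, 0, -0.052], [0, 0, 0]], [[0.015, 0, -0.065], [0, 0, 0]]])

```text
time_s: 6.1
tcp_pos: [0.513, -0.083, 0.0893]
eef_rot: [178.7, 75.1, -19.6]
contact_force: [-0.1, 0.0, 0.9]
gripper_width: 0.0001
```

```bash
python3 - <<'E'
from h import *
show(); rows([-.09,0,.071],Rpush(15,-1)); d=cap("wrist"); save(d,"w2.png",(90,0,430,384),1.5)
E
```

```text
t 6.1 tipJ [-1.049e+02 -1.000e-01  7.100e+01] F [-0.08 -0.02  0.91] q [ 18.5   4.6 -48.5  20.7 -26.7  35.4] w 0.0001
shift [ 0.025  0.    -0.096] turn [ 0.007  0.003 -0.006] deg 0.4 goalTCP [ 0.527 -0.088  0.089]
```

View pics/w2.png

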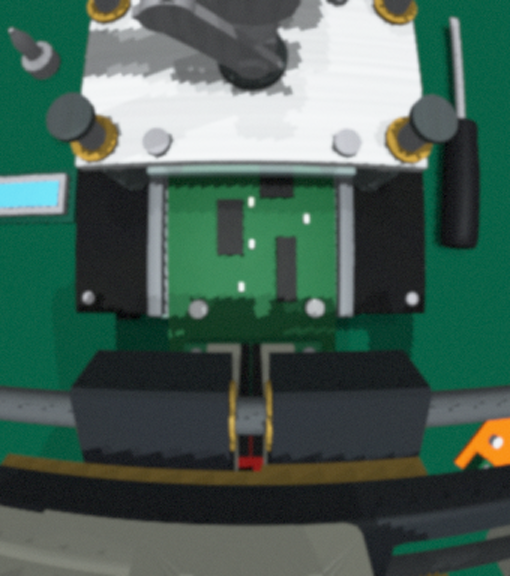

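```bash
cat >> h.py <<'E'
def wray(d,uv,z=None):
    K=d["mtx"];x=np.array([(uv[0]-K[0,2])/K[0,0],(uv[1]-K[1,2])/K[1,1]]);th=np.linalg.norm(x)
    c=np.array([*(x/th*np.sin(th)),np.cos(th)]);w=d["pose"][:3,:3]@c;o=d["pose"][:3,3]
    if z is None: return o+w*d["range_z"][int(round(uv[1])),int(round(uv[0]))]/np.cos(th)
    return o+w*(z-o[2])/w[2]
E
python3 - <<'E'
from h import *
t=cap("top")
print("initial screws",[(w2j(ray(t,(220+u/5,125+v/5),.068))*1000).round(1) for u,v in((168,414),(242,437))])
d=cap("wrist"); f=lambda u,v,z=None:(w2j(wray(d,(90+u/1.5,v/1.5),z))*1000).round(1)
print("now screws",f(198,308,.068),f(315,308,.068),"jig screws",f(88,298,.06),f(412,298,.06))
print("terminals",f(195,350,.083),f(308,350,.083),"depth",f(195,350),f(308,350),f(315,308))
for v in range(318,350,4): print(v,f(180,v),f(250,v),f(225,v+12),f(325,v))
E
```

```text
initial screws [array([-95.9,  23.8,  68. ]), array([-95.9, -31.2,  68. ])]
now screws [-92.9  25.2  68. ] [-92.7 -30.1  68. ] jig screws [-88.9  83.1  60. ] [-88.3 -82.1  60. ]
terminals [-110.4   25.    83. ] [-110.2  -25.    83. ] depth [-110.3   24.9   83.1] [-110.2  -25.    82.9] [-92.2 -29.2  73.9]
318 [-97.8  34.   66.9] [-97.6   0.6  66.5] [-103.3   12.5   67.1] [-97.5 -35.2  67.1]
322 [-99.6  33.9  67.6] [-99.3   0.6  68.1] [-105.2   12.4   67.6] [-99.4 -35.2  67.3]
326 [-101.5   33.9   67.8] [-101.3    0.6   67.2] [-107.1   12.5   67.1] [-101.5  -35.4   66.3]
330 [-103.4   33.9   67.8] [-103.2    0.6   67.5] [-106.7   11.7   82.9] [-103.2  -35.2   67.8]
334 [-105.4   33.9   67.7] [-105.     0.6   68.1] [-103.4   10.1  114.3] [-105.3  -35.4   66.5]
338 [-107.4   34.1   66.7] [-106.9    0.6   68.3] [-104.6   10.   115.8] [-107.1  -35.3   67.3]
342 [-109.3   34.1   67.3] [-106.8    0.7   81.6] [-93.8   6.5 184.2] [-109.1  -35.4   67.1]
346 [-111.2   34.    67.6] [-108.5    0.7   82.1] [-94.5   6.4 185.2] [-111.1  -35.5   67. ]
```

```bash
python3 - <<'E'
from h import *
show()
d=cap("wrist"); print("cam pos J",(w2j(d["pose"][:3,3])*1000).round(1),"axis",(RJ.T@d["pose"][:3,2]).round(2))
t=cap("top"); s=cap("scene")
save(t,"t3.png",(225,150,305,230),7)
for n,W in(("top",cloud(t)),("scene",cloud(s))):
    J=(W-JC)@RJ*1000; m=(np.abs(J[...,1])<60)&(J[...,0]>-190)&(J[...,0]<-60)&(J[...,2]>62)
    # profile per z bin in centre
    for z0 in range(62,260,12):
        k=m&(J[...,2]>=z0)&(J[...,2]<z0+12)
        if k.sum()>2:
            P=J[k]; print(n,z0,k.sum(),"x",P[:,0].min().round(),np.median(P[:,0]).round(),P[:,0].max().round(),"y",P[:,1].min().round(),P[:,1].max().round())
E
```

```text
t 6.25 tipJ [-105.    -0.2   71. ] F [-0.18 -0.23 -0.18] q [ 18.5   4.6 -48.5  20.7 -26.7  35.4] w 0.0006
cam pos J [-77.3   1.6 276.9] axis [-0.03 -0.01 -1.  ]
top 62 177 x -117.0 -72.0 -60.0 y -59.0 58.0
top 74 25 x -87.0 -74.0 -62.0 y -48.0 47.0
top 182 46 x -114.0 -107.0 -97.0 y -58.0 60.0
top 194 73 x -165.0 -107.0 -100.0 y -60.0 58.0
top 206 48 x -168.0 -123.0 -104.0 y -59.0 60.0
top 218 5 x -135.0 -125.0 -119.0 y -60.0 56.0
top 254 8 x -148.0 -135.0 -118.0 y 20.0 51.0
scene 62 24 x -119.0 -107.0 -101.0 y 7.0 38.0
scene 74 28 x -122.0 -109.0 -96.0 y 10.0 31.0
scene 98 8 x -126.0 -105.0 -103.0 y -0.0 16.0
scene 110 14 x -124.0 -108.0 -101.0 y 2.0 17.0
scene 122 9 x -114.0 -107.0 -104.0 y -15.0 18.0
scene 134 15 x -135.0 -112.0 -107.0 y -17.0 0.0
scene 146 33 x -134.0 -116.0 -108.0 y -20.0 8.0
scene 158 17 x -160.0 -116.0 -113.0 y -50.0 12.0
scene 170 15 x -161.0 -99.0 -94.0 y -57.0 18.0
scene 182 94 x -160.0 -99.0 -92.0 y -59.0 36.0
scene 194 163 x -169.0 -116.0 -94.0 y -60.0 59.0
scene 206 130 x -150.0 -117.0 -110.0 y -59.0 60.0
scene 218 87 x -167.0 -121.0 -113.0 y -13.0 52.0
scene 230 88 x -164.0 -126.0 -117.0 y -13.0 52.0
scene 242 85 x -190.0 -129.0 -122.0 y -15.0 52.0
scene 254 47 x -187.0 -126.0 -115.0 y -12.0 52.0
```

View pics/t3.png

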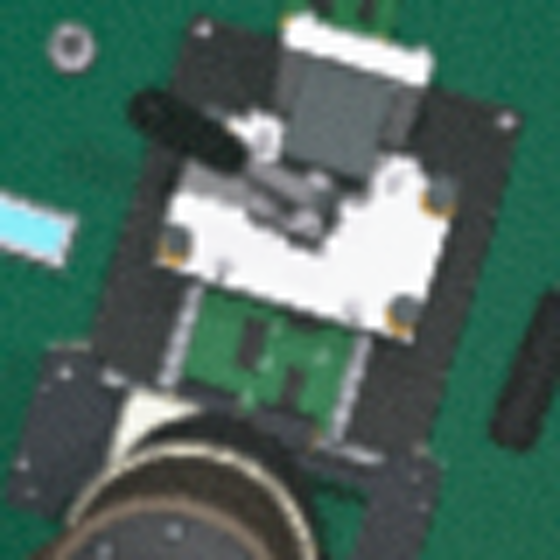

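```bash
python3 - <<'E'
from h import *
W=np.load("c.npz")["a"]; m=(np.hypot(W[...,0]-.162,W[...,1]-.655)<.12)&(W[...,2]>.1)
P=W[m]; print(m.sum(),"lowest z",np.sort(P[:,2])[[0,1,2,5,10,20,40,80]].round(3))
st,p,R=now()
for n in("wrist","scene"):
    d=cap(n)
    if n=="scene": Q=cloud(d).reshape(-1,3)
    else: Q=np.array([wray(d,(u,v)) for v in range(200,384) for u in range(130,400)])
    T=(Q-p)@R*1000
    k=(np.abs(T[:,1])<24)&(np.abs(T[:,2])<18)&(T[:,0]<25)&(T[:,0]>-100)
    T=T[k]
    for a in range(-100,25,8):
        q=T[(T[:,0]>=a)&(T[:,0]<a+8)]
        if len(q): print(n,a,len(q),"y",q[:,1].min().round(),q[:,1].max().round(),"z",q[:,2].min().round(),np.median(q[:,2]).round(),q[:,2].max().round())
E
```

```text
3322 lowest z [0.223 0.225 0.227 0.228 0.23  0.233 0.243 0.257]
wrist -100 20 y -5.0 4.0 z -18.0 -16.0 -13.0
wrist -92 23 y -5.0 4.0 z -17.0 -11.0 -8.0
wrist -84 24 y -5.0 4.0 z -7.0 -4.0 -1.0
wrist -76 10 y -4.0 4.0 z 2.0 5.0 8.0
wrist -68 294 y -4.0 4.0 z -4.0 3.0 9.0
wrist -60 91 y -5.0 4.0 z -12.0 -10.0 9.0
wrist -52 156 y -6.0 5.0 z -13.0 -11.0 -10.0
wrist -44 111 y -7.0 5.0 z -12.0 -11.0 -9.0
wrist -36 194 y -7.0 5.0 z -12.0 -11.0 -5.0
wrist -28 297 y -17.0 15.0 z -13.0 -12.0 -10.0
wrist -20 63 y -17.0 11.0 z -12.0 -10.0 -10.0
wrist -4 8 y -1.0 -0.0 z 9.0 12.0 13.0
wrist 4 299 y -24.0 24.0 z -2.0 -1.0 13.0
wrist 12 166 y -24.0 24.0 z -17.0 1.0 2.0
wrist 20 1141 y -24.0 24.0 z -16.0 -3.0 3.0
scene -100 1 y 3.0 3.0 z 1.0 1.0 1.0
scene -92 2 y 3.0 4.0 z 2.0 3.0 5.0
scene -84 2 y 3.0 4.0 z -13.0 -12.0 -11.0
scene -76 13 y -11.0 21.0 z -15.0 -10.0 6.0
scene -68 19 y -7.0 20.0 z -16.0 -10.0 10.0
scene -60 19 y -4.0 20.0 z -13.0 -10.0 8.0
scene -52 9 y 5.0 15.0 z -17.0 -12.0 -8.0
scene -44 5 y -18.0 15.0 z -16.0 -12.0 -3.0
scene -36 8 y -17.0 15.0 z -15.0 -10.0 3.0
scene -28 12 y -17.0 -0.0 z -17.0 -11.0 5.0
scene -20 7 y -16.0 1.0 z -17.0 -7.0 12.0
scene 4 13 y -24.0 -12.0 z -3.0 4.0 16.0
scene 12 10 y -24.0 -9.0 z -5.0 2.0 5.0
scene 20 4 y -17.0 -9.0 z 1.0 4.0 7.0
```

```bash
sed -i 's/tiplen=.019/tiplen=-.014/; s/p+.019\*R/p-.014*R/' h.py; python3 - <<'E'
from h import *
show(); rows([-.152,0,.105],Rpush(8,-1))
E
```

```text
t 6.5 tipJ [-113.6    0.   102.9] F [0.56 0.73 0.42] q [ 18.5   4.5 -48.5  20.7 -26.7  35.4] w 0.0002
shift [-0.08  -0.001  0.255] turn [ 0.006 -0.153 -0.006] deg 6.9 goalTCP [ 0.475 -0.07   0.091]
```

send_rows(plan=[[[-0.02, 0, 0.06], [0, -0.04, 0]], [[-0.04, 0, 0.12], [0, -0.08, 0]], [[-0.06, 0, 0.18], [0, -0.12, 0]], [[-0.08, 0, 0.25], [0, -0.15, 0]], [[-0.08, 0, 0.255], [0, -0.15, 0]]])

```text
time_s: 7.0
tcp_pos: [0.4748, -0.0701, 0.0914]
eef_rot: [177.9, 81.9, -20.5]
contact_force: [0.1, -0.1, 0.2]
gripper_width: 0.0002
```

```bash
python3 - <<'E'
from h import *
show(); rows([-.15,0,.072],Rpush(8,-1))
E
```

```text
t 7.0 tipJ [-1.521e+02  1.000e-01  1.052e+02] F [ 0.15 -0.02  0.17] q [ 19.6   4.1 -42.8   8.7 -37.2  45.4] w 0.0002
shift [ 0.221 -0.001  0.018] turn [ 0.006 -0.003 -0.006] deg 0.4 goalTCP [ 0.477 -0.071  0.058]
```

send_rows(plan=[[[0.05, 0, 0], [0, 0, 0]], [[0.1, 0, 0.01], [0, 0, 0]], [[0.15, 0, 0.01], [0, 0, 0]], [[0.2, 0, 0.015], [0, 0, 0]], [[0.22, 0, 0.018], [0, 0, 0]]])

```text
time_s: 7.5
tcp_pos: [0.476, -0.0712, 0.057]
eef_rot: [177.4, 82.0, -21.0]
contact_force: [0.1, -0.2, -0.1]
gripper_width: 0.0006
```

```bash
python3 - <<'E'
from h import *
show(); rows([-.13,0,.072],Rpush(8,-1)); st,p,R=now()
d=cap("scene");T=(cloud(d).reshape(-1,3)-p)@R*1000
k=(np.abs(T[:,1])<24)&(np.abs(T[:,2])<18)&(T[:,0]<15)&(T[:,0]>-60);T=T[k]
for a in range(-60,15,8):
    q=T[(T[:,0]>=a)&(T[:,0]<a+8)]
    if len(q): print(a,len(q),"y",q[:,1].min().round(),q[:,1].max().round(),"z",q[:,2].min().round(),np.median(q[:,2]).round(),q[:,2].max().round())
d=cap("wrist"); save(d,"w3.png",(130,60,390,330),2)
E
```

```text
t 7.5 tipJ [-150.6   -0.5   70.9] F [ 0.18 -0.18 -0.08] q [ 19.3   7.4 -45.5  10.  -31.3  44. ] w 0.0006
shift [ 0.012 -0.003 -0.137] turn [ 0.006 -0.001 -0.007] deg 0.4 goalTCP [ 0.496 -0.077  0.058]
-60 9 y -20.0 19.0 z -14.0 -9.0 -6.0
-52 5 y -20.0 15.0 z -12.0 -11.0 -11.0
-44 8 y -16.0 -3.0 z -15.0 -12.0 -7.0
-36 13 y -17.0 1.0 z -14.0 -11.0 9.0
-28 17 y -17.0 8.0 z -16.0 -9.0 12.0
-20 8 y -16.0 4.0 z -12.0 -8.0 -4.0
```

View pics/w3.png

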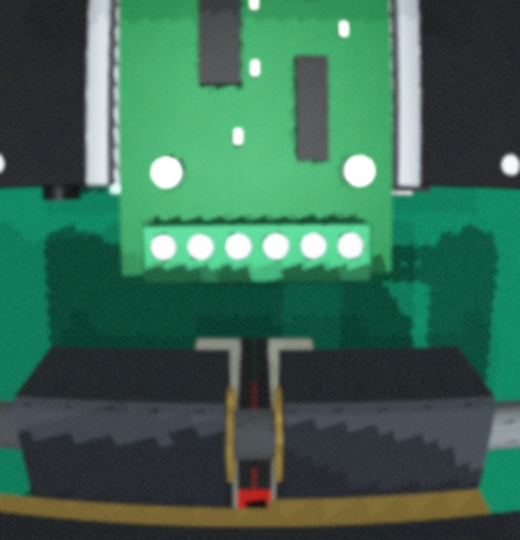

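send_rows(plan=[[[0.005, 0, -0.025], [0, 0, 0]], [[0.005, 0, -0.05], [0, 0, 0]], [[0.008, 0, -0.075], [0, 0, 0]], [[0.008, 0, -0.09], [0, 0, 0]], [[0.01, 0, -0.105], [0, 0, 0]]])

```text
time_s: 8.1
tcp_pos: [0.4915, -0.0761, 0.0584]
eef_rot: [177.5, 81.9, -20.9]
contact_force: [-0.3, 0.0, 0.7]
gripper_width: 0.0002
```

send_rows(plan=[[[0, 0, -0.013], [0, 0, 0]], [[0.003, 0, -0.026], [0, 0, 0]], [[0.005, 0, -0.04], [0, 0, 0]], [[0.007, 0, -0.053], [0, 0, 0]], [[0.008, 0, -0.066], [0, 0, 0]]])

```text
time_s: 8.6
tcp_pos: [0.5009, -0.0794, 0.0585]
eef_rot: [177.5, 81.9, -20.9]
contact_force: [-1.2, -0.3, -0.6]
gripper_width: 0.0005
```

```bash
cat >> h.py <<'E'
def board(fn=None):
    "board x from wrist: x of rear-top edge of terminal block + mounting screws in jig frame"
    d=cap("wrist");c=d["color"].astype(int)
    v,u=np.mgrid[100:384,200:320]; out=[]
    P=np.array([[wray(d,(a,b)) for a in range(200,312,2)] for b in range(40,260)]);J=(P-JC)@RJ*1000
    m=(J[...,2]>77)&(J[...,2]<88)&(J[...,0]<-40)&(J[...,0]>-150)&(np.abs(J[...,1])<28)
    print("block top pts",m.sum(),"x rear edge pct95/5",np.percentile(J[...,0][m],[5,95,99]).round(1) if m.any() else None)
    if fn: save(d,fn,(130,60,390,330),2)
E
python3 - <<'E'
from h import *
show(); board(); rows([-.12,0,.072],Rpush(8,-1))
E
```

```text
t 8.6 tipJ [-124.3   -0.3   72.4] F [-1.07 -0.71 -0.62] q [ 17.1   9.6 -42.1   9.3 -32.2  46.9] w 0.0005
block top pts 1618 x rear edge pct95/5 [-114.1  -97.7  -97.4]
shift [ 0.007 -0.001 -0.025] turn [ 0.006 -0.002 -0.007] deg 0.4 goalTCP [ 0.505 -0.08   0.058]
```

send_rows(plan=[[[0.002, 0, -0.016], [0, 0, 0]], [[0.004, 0, -0.032], [0, 0, 0]], [[0.006, 0, -0.048], [0, 0, 0]], [[0.008, 0, -0.064], [0, 0, 0]], [[0.01, 0, -0.08], [0, 0, 0]]])

```text
time_s: 9.15
tcp_pos: [0.5131, -0.0832, 0.0588]
eef_rot: [177.5, 81.9, -20.8]
contact_force: [-1.2, 0.5, -0.7]
gripper_width: 0.0007
```

send_rows(plan=[[[0.002, 0, -0.016], [0, 0, 0]], [[0.004, 0, -0.032], [0, 0, 0]], [[0.006, 0, -0.048], [0, 0, 0]], [[0.008, 0, -0.064], [0, 0, 0]], [[0.01, 0, -0.08], [0, 0, 0]]])

```text
time_s: 9.65
tcp_pos: [0.5247, -0.0871, 0.059]
eef_rot: [177.5, 81.9, -20.8]
contact_force: [-1.0, 1.0, -1.1]
gripper_width: 0.0006
```

```bash
python3 - <<'E'
from h import *
show(); board(); rows([-.09,0,.072],Rpush(8,-1))
E
```

```text
t 9.65 tipJ [-99.3  -0.   72.8] F [-1.24  0.59 -1.11] q [ 15.3  11.7 -38.9   8.7 -33.1  49.3] w 0.0006
block top pts 1630 x rear edge pct95/5 [-89.1 -72.6 -72.4]
shift [ 0.014  0.    -0.058] turn [ 0.006 -0.002 -0.007] deg 0.4 goalTCP [ 0.534 -0.09   0.058]
```

send_rows(plan=[[[0.003, 0, -0.013], [0, 0, 0]], [[0.005, 0, -0.026], [0, 0, 0]], [[0.008, 0, -0.039], [0, 0, 0]], [[0.01, 0, -0.052], [0, 0, 0]], [[0.012, 0, -0.065], [0, 0, 0]]])

```text
time_s: 10.2
tcp_pos: [0.5346, -0.0903, 0.0586]
eef_rot: [177.6, 81.9, -20.8]
contact_force: [-1.9, 1.2, 1.3]
gripper_width: 0.0
```

send_rows(plan=[[[0, 0, -0.004], [0, 0, 0]], [[0.001, 0, -0.008], [0, 0, 0]], [[0.001, 0, -0.012], [0, 0, 0]], [[0.002, 0, -0.016], [0, 0, 0]], [[0.002, 0, -0.02], [0, 0, 0]]])

```text
time_s: 10.7
tcp_pos: [0.5375, -0.0912, 0.0587]
eef_rot: [177.6, 81.9, -20.8]
contact_force: [-1.5, 0.6, -0.8]
gripper_width: 0.0006
```

```bash
python3 - <<'E'
from h import *
show(); board(); show()
E
```

```text
t 10.7 tipJ [-85.8   0.1  72.6] F [-1.62  0.14 -0.76] q [ 14.3  12.9 -37.2   8.4 -33.5  50.5] w 0.0006
block top pts 1623 x rear edge pct95/5 [-75.7 -59.2 -59. ]
t 10.75 tipJ [-85.7   0.1  72.6] F [-0.55 -0.43 -0.9 ] q [ 14.3  12.9 -37.2   8.4 -33.5  50.5] w 0.0002
```

Near home (block rear edge should be at -59). Half-millimetre rows now until the force rises.

send_rows(plan=[[[0, 0, -0.004], [0, 0, 0]], [[0.001, 0, -0.007], [0, 0, 0]], [[0.001, 0, -0.01], [0, 0, 0]], [[0.001, 0, -0.013], [0, 0, 0]], [[0.001, 0, -0.013], [0, 0, 0]]])

```text
time_s: 11.25
tcp_pos: [0.5396, -0.0919, 0.0589]
eef_rot: [177.6, 81.9, -20.8]
contact_force: [-1.2, 0.2, -0.0]
gripper_width: 0.0003
```

```bash
python3 - <<'E'
from h import *
show(); board(); show()
E
```

```text
t 11.25 tipJ [-83.7   0.2  72.7] F [-1.2  -0.22 -0.02] q [ 14.2  13.1 -37.    8.4 -33.6  50.7] w 0.0003
block top pts 1631 x rear edge pct95/5 [-73.4 -57.  -56.7]
t 11.3 tipJ [-83.7   0.2  72.7] F [-0.33  0.11 -0.83] q [ 14.2  13.1 -37.    8.4 -33.6  50.7] w 0.0008
```

send_rows(plan=[[[0, 0, -0.004], [0, 0, 0]], [[0.001, 0, -0.007], [0, 0, 0]], [[0.001, 0, -0.01], [0, 0, 0]], [[0.001, 0, -0.013], [0, 0, 0]], [[0.001, 0, -0.015], [0, 0, 0]]])

```text
time_s: 11.8
tcp_pos: [0.541, -0.0925, 0.0589]
eef_rot: [177.5, 82.0, -20.9]
contact_force: [-6.1, 5.1, 4.5]
gripper_width: 0.0007
```

send_rows(plan=[[[0, 0, -0.003], [0, 0, 0]], [[0.001, 0, -0.006], [0, 0, 0]], [[0.001, 0, -0.009], [0, 0, 0]], [[0.001, 0, -0.011], [0, 0, 0]], [[0.001, 0, -0.013], [0, 0, 0]]])

```text
time_s: 12.3
tcp_pos: [0.5411, -0.0926, 0.0588]
eef_rot: [177.3, 82.1, -21.1]
contact_force: [-13.3, 11.5, 11.0]
gripper_width: 0.0005
```

```bash
python3 - <<'E'
from h import *
show(); board(); show()
E
```

```text
t 12.3 tipJ [-82.   -0.   72.7] F [-16.26   6.62  11.02] q [ 14.   13.3 -36.5   8.1 -34.   51.1] w 0.0005
block top pts 1620 x rear edge pct95/5 [-71.7 -55.6 -55.4]
t 12.35 tipJ [-82.    0.   72.7] F [-14.74   5.79   9.23] q [ 14.   13.3 -36.5   8.1 -34.   51.1] w 0.0002
```

send_rows(plan=[[[0, 0, 0.01], [0, 0, 0]], [[0, 0, 0.02], [0, 0, 0]], [[0, 0, 0.05], [0, 0, 0]], [[-0.01, 0, 0.1], [0, 0, 0]], [[-0.02, 0, 0.15], [0, 0, 0]]])

```text
time_s: 12.85
tcp_pos: [0.5188, -0.0854, 0.0586]
eef_rot: [177.2, 82.1, -21.2]
contact_force: [-0.9, -0.2, 0.4]
gripper_width: 0.0004
```

```bash
sed -i 's/^RJ=.*/&\nJC=JC+RJ@[.0034,0,0]/' h.py; python3 - <<'E'
from h import *
show(); board("w4.png"); show()
for s in(1,-1): rows([-.1,.02,.33],Rlev(s)); 
rows([-.11,0,.2],Rpush(0,-1))
E
```

```text
t 12.85 tipJ [-108.8   -0.3   72.4] F [-0.76 -0.43  0.41] q [ 15.6  11.4 -39.5   8.6 -33.2  49. ] w 0.0004
block top pts 1718 x rear edge pct95/5 [-98.6 -59.3 -58.8]
t 12.9 tipJ [-110.    -0.7   72.5] F [-1.9   0.04 -0.36] q [ 15.7  11.3 -39.6   8.6 -33.2  48.9] w 0.0004
shift [-1.694 -0.127 -0.288] turn [-1.993 -0.13  -0.143] deg 90.1 goalTCP [ 0.532 -0.068  0.316]
shift [-1.694 -0.127 -0.288] turn [ 2.    -0.143  0.13 ] deg 90.4 goalTCP [ 0.532 -0.068  0.316]
shift [-0.843  0.001 -0.103] turn [ 0.004 -0.174 -0.008] deg 7.8 goalTCP [ 0.516 -0.084  0.186]
```

View pics/w4.png

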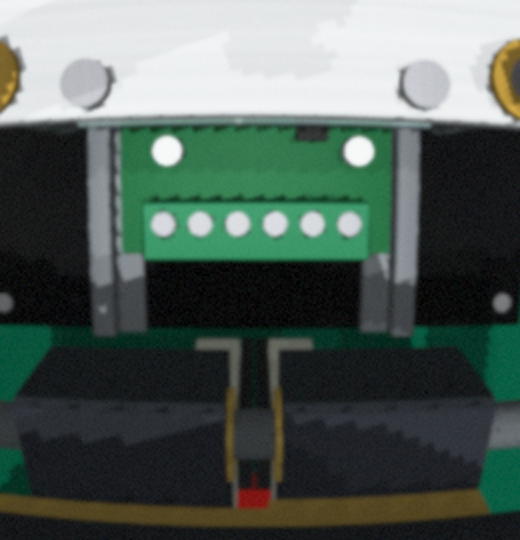

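send_rows(plan=[[[-0.2, 0, 0], [0, -0.03, 0]], [[-0.4, 0, -0.03], [0, -0.07, 0]], [[-0.6, 0, -0.06], [0, -0.11, 0]], [[-0.8, 0, -0.09], [0, -0.15, 0]], [[-0.95, 0, -0.1], [0, -0.17, 0]]])

```text
time_s: 13.4
tcp_pos: [0.5143, -0.0829, 0.2041]
eef_rot: [126.7, 89.6, -71.8]
contact_force: [-0.5, -0.3, -0.2]
gripper_width: 0.0006
```

```bash
python3 - <<'E'
from h import *
show(); rows([-.09,.03,.31],Rpush(0,-1)); rows([0,.03,.31],Rpush(0,-1))
E
```

```text
t 13.4 tipJ [-112.     0.6  218.1] F [-0.4  -0.45 -0.24] q [ 12.8   6.2 -19.6   0.5 -64.2  58.6] w 0.0006
shift [-0.613 -0.193 -0.15 ] turn [ 0.004 -0.006 -0.007] deg 0.4 goalTCP [ 0.544 -0.062  0.296]
shift [-0.61  -0.191 -0.75 ] turn [ 0.004 -0.006 -0.007] deg 0.4 goalTCP [ 0.63  -0.091  0.296]
```

send_rows(plan=[[[-0.25, -0.05, 0], [0, 0, 0]], [[-0.5, -0.1, -0.05], [0, 0, 0]], [[-0.62, -0.2, -0.25], [0, 0, 0]], [[-0.62, -0.2, -0.45], [0, 0, 0]], [[-0.62, -0.2, -0.6], [0, 0, 0]]])

```text
time_s: 13.9
tcp_pos: [0.6103, -0.0821, 0.298]
eef_rot: [138.1, 89.6, -60.3]
contact_force: [0.2, 0.1, -0.7]
gripper_width: 0.0003
```

```bash
python3 - <<'E'
from h import *
show(); d=cap("wrist")
P=np.array([[wray(d,(a,b)) for a in range(60,460)] for b in range(0,384)]);J=(P-JC)@RJ*1000
c=d["color"].astype(int).max(-1)
k=(J[...,2]>215)&(J[...,2]<310)&(J[...,1]>35)&(J[...,1]<110)&(np.abs(J[...,0])<25)&(c[:,60:460]<90)
for y in range(35,110,8):
    q=J[k&(J[...,1]>=y)&(J[...,1]<y+8)]
    if len(q)>5: print(y,len(q),"x",np.percentile(q[:,0],[3,50,97]).round(1),"z top",np.percentile(q[:,2],[50,97]).round(1))
save(d,"w5.png",s=1.2)
rows([0,.03,.31],Rpush(0,-1));
E
```

```text
t 13.9 tipJ [-21.3  32.  312. ] F [ 0.15  0.14 -0.67] q [ 10.8  12.4   0.4   0.4 -77.8  60.7] w 0.0003
35 254 x [-7.3  2.5  9.9] z top [249.7 256. ]
43 325 x [-8.   3.5 10.9] z top [259.4 266.6]
51 376 x [-7.7  3.8 11.1] z top [269.4 276.1]
59 446 x [-7.8  3.8 11.1] z top [279.9 287.5]
67 487 x [-8.1  4.  11.2] z top [289.8 296.2]
75 423 x [-7.8  3.8 11. ] z top [296.1 298.5]
83 182 x [-5.9  2.7  9.9] z top [294.6 297.9]
shift [ 0.004  0.011 -0.127] turn [ 0.004 -0.006 -0.008] deg 0.5 goalTCP [ 0.63  -0.091  0.296]
```

View pics/w5.png

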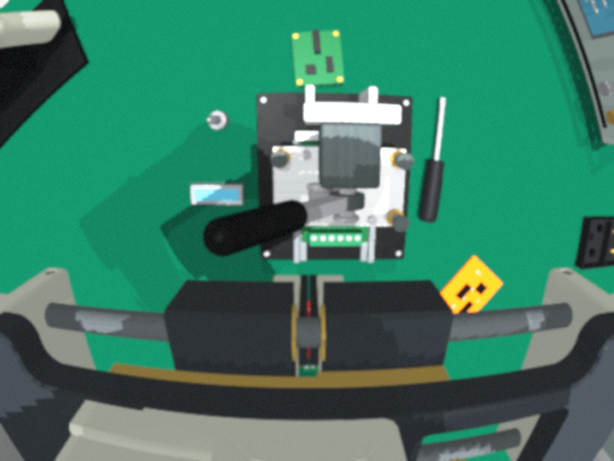

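send_rows(plan=[[[0, 0, -0.05], [0, 0, 0]], [[0, -0.01, -0.1], [0, 0, 0]], [[0, -0.02, -0.13], [0, 0, 0]], [[0.06, -0.03, -0.135], [0, 0, 0]], [[0.12, -0.03, -0.135], [0, 0, 0]]])

```text
time_s: 14.45
tcp_pos: [0.6327, -0.0849, 0.2779]
eef_rot: [126.4, 89.6, -72.0]
contact_force: [0.3, 0.7, 0.2]
gripper_width: 0.0001
```

```bash
cat >> h.py <<'E'
def leverpath(ths,x=-.001):
    "shifts to tip poses for lever elevations"
    st,p,R=now()
    for t in ths:
        a=np.radians(t)
        if t>=0: y=105*np.cos(a)-11*np.sin(a)-17+max(0,(15-t)*.5); z=185+105*np.sin(a)+11*np.cos(a)
        else:
            y=100;Rr=(83+11*np.sin(a))/np.cos(a); z=185+Rr*np.sin(a)+11*np.cos(a)
        g=JC+RJ@[x,y/1000,z/1000]+np.array([0,0,-.014]); print(t,"y,z",round(y,1),round(z,1),"shift",(R.T@(g-p)/.15).round(3))
E
python3 - <<'E'
from h import *
show(); leverpath([55,52,48,44,40,36,32,28,24])
E
```

```text
t 14.45 tipJ [  0.9  36.5 291.9] F [0.06 0.74 0.25] q [ 10.1  15.1   1.3   0.5 -76.1  61.4] w 0.0001
55 y,z 34.2 277.3 shift [0.097 0.014 0.013]
52 y,z 39.0 274.5 shift [ 0.116 -0.018  0.013]
48 y,z 45.1 270.4 shift [ 0.143 -0.059  0.013]
44 y,z 50.9 265.9 shift [ 0.173 -0.098  0.013]
40 y,z 56.4 260.9 shift [ 0.206 -0.135  0.013]
36 y,z 61.5 255.6 shift [ 0.241 -0.169  0.013]
32 y,z 66.2 250.0 shift [ 0.278 -0.201  0.013]
28 y,z 70.5 244.0 shift [ 0.318 -0.23   0.014]
24 y,z 74.4 237.8 shift [ 0.36  -0.256  0.014]
```

send_rows(plan=[[[0.06, 0, 0.01], [0, 0, 0]], [[0.116, -0.018, 0.013], [0, 0, 0]], [[0.143, -0.06, 0.013], [0, 0, 0]], [[0.173, -0.098, 0.013], [0, 0, 0]], [[0.206, -0.135, 0.013], [0, 0, 0]]])

```text
time_s: 14.95
tcp_pos: [0.6365, -0.0657, 0.2467]
eef_rot: [112.5, 89.5, -85.9]
contact_force: [-4.5, -4.9, 2.3]
gripper_width: 0.0001
```

```bash
python3 - <<'E'
from h import *
show(); leverpath([36,32,28,24,20])
E
```

```text
t 14.95 tipJ [ -1.6  55.9 260.7] F [-2.68 -6.11  2.27] q [ 11.9  16.1  -1.3   0.5 -72.6  59.6] w 0.0001
36 y,z 61.5 255.6 shift [ 0.034 -0.038 -0.004]
32 y,z 66.2 250.0 shift [ 0.071 -0.07  -0.004]
28 y,z 70.5 244.0 shift [ 0.111 -0.099 -0.004]
24 y,z 74.4 237.8 shift [ 0.152 -0.126 -0.004]
20 y,z 77.9 231.2 shift [ 0.195 -0.149 -0.004]
```

Contact with the grip as expected (about 6 N). Following the arc on.

send_rows(plan=[[[0.034, -0.038, -0.004], [0, 0, 0]], [[0.07, -0.07, -0.004], [0, 0, 0]], [[0.11, -0.1, -0.004], [0, 0, 0]], [[0.152, -0.126, -0.004], [0, 0, 0]], [[0.195, -0.15, -0.004], [0, 0, 0]]])

```text
time_s: 15.45
tcp_pos: [0.644, -0.0447, 0.2181]
eef_rot: [112.3, 89.5, -86.1]
contact_force: [-4.3, -1.6, 6.6]
gripper_width: 0.0002
```

```bash
python3 - <<'E'
from h import *
show(); leverpath([20,16,12,8,4,0,-3,-5,-8,-11])
E
```

```text
t 15.45 tipJ [ -1.3  78.2 232.1] F [-3.53 -2.91  6.61] q [ 13.7  17.5  -3.1   0.6 -69.4  57.7] w 0.0002
20 y,z 77.9 231.2 shift [ 0.006  0.001 -0.001]
16 y,z 80.9 224.5 shift [ 0.05  -0.019 -0.001]
12 y,z 84.9 217.6 shift [ 0.096 -0.047 -0.001]
8 y,z 88.9 210.5 shift [ 0.143 -0.074 -0.001]
4 y,z 92.5 203.3 shift [ 0.191 -0.098 -0.001]
0 y,z 95.5 196.0 shift [ 0.24  -0.118 -0.001]
-3 y,z 100 191.7 shift [ 0.268 -0.149 -0.001]
-5 y,z 100 188.8 shift [ 0.287 -0.149 -0.001]
-8 y,z 100 184.4 shift [ 0.316 -0.149 -0.001]
-11 y,z 100 180.1 shift [ 0.345 -0.149 -0.001]
```

send_rows(plan=[[[0.05, -0.019, 0], [0, 0, 0]], [[0.096, -0.047, 0], [0, 0, 0]], [[0.143, -0.074, 0], [0, 0, 0]], [[0.19, -0.098, 0], [0, 0, 0]], [[0.24, -0.118, 0], [0, 0, 0]]])

```text
time_s: 15.95
tcp_pos: [0.6502, -0.0278, 0.1821]
eef_rot: [120.1, 89.4, -78.3]
contact_force: [-0.1, -1.4, 2.8]
gripper_width: 0.0006
```

```bash
python3 - <<'E'
from h import *
show(); leverpath([0,-3,-5,-8,-11,-14])
E
```

```text
t 15.95 tipJ [ -0.8  96.1 196.1] F [ 0.35 -1.31  2.82] q [ 15.   19.3  -5.4   0.6 -65.3  56.3] w 0.0006
0 y,z 95.5 196.0 shift [0.    0.003 0.002]
-3 y,z 100 191.7 shift [ 0.029 -0.027  0.002]
-5 y,z 100 188.8 shift [ 0.048 -0.027  0.002]
-8 y,z 100 184.4 shift [ 0.077 -0.027  0.002]
-11 y,z 100 180.1 shift [ 0.106 -0.027  0.002]
-14 y,z 100 175.6 shift [ 0.136 -0.028  0.002]
```

send_rows(plan=[[[0.03, -0.025, 0], [0, 0, 0]], [[0.05, -0.027, 0], [0, 0, 0]], [[0.077, -0.027, 0], [0, 0, 0]], [[0.1, -0.027, 0], [0, 0, 0]], [[0.12, -0.027, 0], [0, 0, 0]]])

```text
time_s: 16.45
tcp_pos: [0.6514, -0.0241, 0.1636]
eef_rot: [119.6, 89.5, -78.7]
contact_force: [-0.7, 0.5, -0.2]
gripper_width: 0.0001
```

```bash
cat >> h.py <<'E'
def grip():
    d=cap("scene");J=(cloud(d)-JC)@RJ*1000;c=d["color"].astype(int).max(-1)
    k=(c<75)&(np.abs(J[...,0])<25)&(J[...,1]>50)&(J[...,1]<150)&(J[...,2]>100)&(J[...,2]<310)
    q=J[k];print("grip pts",len(q))
    for y in range(50,150,10):
        s=q[(q[:,1]>=y)&(q[:,1]<y+10)]
        if len(s)>2: print(y,len(s),s.mean(0).round(1))
    return d
E
python3 - <<'E'
from h import *
show(); grip(); leverpath([-14,-17])
E
```

```text
t 16.45 tipJ [ -0.8 100.1 177.6] F [-0.82  0.2  -0.19] q [ 15.3  20.2  -6.6   0.6 -63.2  56. ] w 0.0001
grip pts 362
50 27 [  0.3  54.8 273.6]
60 48 [  1.9  65.4 241.3]
70 46 [  4.9  74.6 228. ]
80 38 [ 13.   84.3 211.9]
90 50 [  9.2  96.  194.3]
100 51 [ 10.  103.8 198.7]
110 34 [ 10.2 114.9 188. ]
120 39 [ 12.1 125.3 202.3]
130 18 [ 11.1 133.9 215.5]
140 11 [ 23.3 144.9 277.2]
-14 y,z 100 175.6 shift [ 0.01  -0.001  0.001]
-17 y,z 100 171.1 shift [ 0.04  -0.001  0.001]
```

send_rows(plan=[[[-0.1, 0, 0], [0, 0, 0]], [[-0.3, 0, 0], [0, 0, 0]], [[-0.55, 0, 0], [0, 0, 0]], [[-0.8, 0, 0], [0, 0, 0]], [[-0.9, 0, 0.1], [0, 0, 0]]])

```text
time_s: 17.0
tcp_pos: [0.6389, -0.0187, 0.3035]
eef_rot: [148.2, 89.3, -50.2]
contact_force: [0.1, 0.4, 0.2]
gripper_width: 0.0004
```

send_rows(plan=[[[0, 0.1, 0.25], [0, 0, 0]], [[0, 0.3, 0.5], [0, 0, 0]], [[0, 0.5, 0.75], [0, 0, 0]], [[0, 0.65, 1], [0, 0, 0]], [[0, 0.7, 1], [0, 0, 0]]])

```text
time_s: 17.5
tcp_pos: [0.4591, -0.0717, 0.3046]
eef_rot: [163.2, 89.2, -35.3]
contact_force: [-0.2, -0.2, 0.6]
gripper_width: 0.0001
```

```bash
python3 - <<'E'
from h import *
show(); grip(); board("w6.png")
d=cap("wrist")
P=np.array([[wray(d,(a,b)) for a in range(60,460)] for b in range(0,250)]);J=(P-JC)@RJ*1000
c=d["color"][:250,60:460].astype(int)
k=(np.abs(J[...,0])<14)&(J[...,1]>55)&(J[...,1]<145)&(J[...,2]>130)&(c.max(-1)<90)
for y in range(55,145,10):
    q=J[k&(J[...,1]>=y)&(J[...,1]<y+10)]
    if len(q)>5: print(y,len(q),np.median(q,0).round(1))
s=cap("scene"); a=d["color"][0:330,60:460,::-1]; b=cv2.resize(s["color"][170:270,210:320,::-1],(363,330),interpolation=cv2.INTER_CUBIC)
cv2.imwrite("pics/fin.png",np.hstack([a,b]))
E
```

```text
t 17.5 tipJ [-168.    -6.5  318.6] F [-0.16 -0.23  0.65] q [ 16.1  -3.3 -16.3   0.6 -76.5  55.4] w 0.0001
grip pts 171
60 16 [  6.9  66.  168.3]
70 24 [  6.8  75.1 167.9]
80 23 [  6.3  84.9 164.5]
90 26 [  4.9  94.7 160.3]
100 24 [  5.7 105.2 158.6]
110 24 [  5.6 115.  155.9]
120 23 [  5.9 124.7 152.9]
130 9 [  4.6 132.1 150.1]
block top pts 251 x rear edge pct95/5 [-73.9 -59.3 -59.1]
55 37 [ -7.2  62.2 169.8]
65 173 [ -3.   69.8 174.1]
75 155 [ -3.   80.  171.5]
85 155 [ -2.8  90.  168.7]
95 143 [ -3.2  99.9 165.2]
105 136 [ -2.9 110.1 162.4]
115 133 [ -2.9 120.1 159.7]
125 60 [ -2.2 127.9 157.3]
```

View pics/fin.png

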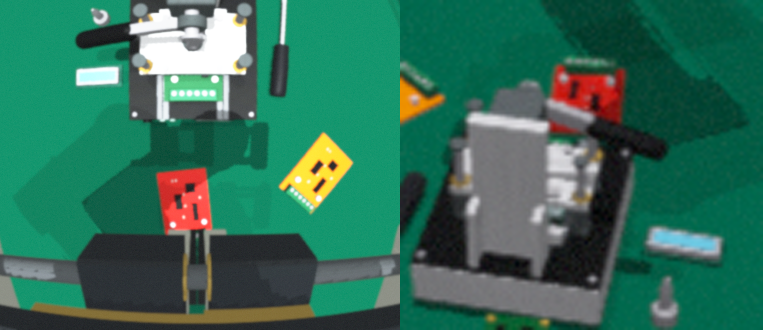

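```bash
python3 -c "
from plant import r
print(r.close_job())"
```

```text
the job is handed in; nothing more can be done
None
```

The board is fully home against the rear stop and the lever is locked down past its dead point. I handed the job in at about 17.6 s, with the arm lifted clear and touching nothing.

**What I did:** I pushed the board in with the closed fingertips on the terminal block face, in small steps. It stopped moving and the push force rose from about 1–2 N to about 17–21 N. I backed off, then pressed the grip down along its arc (about 7–8 N at the readings) until the lever snapped over and the force fell to zero.

**Last checks:**
- **Lever:** the wrist depth picture shows the handle about 16° below level; locked is 17°. It stayed there after I let go.
- **Board:** the block's rear edge was at about x = -59 mm of the jig after I backed off and again after clamping, which is where it should be when home.
- **Bystanders:** the display, tip, screwdriver and board stack look unmoved in the pictures. I did not measure them.

**What disagreed:**
- **Fingertip position:** the real fingertips ended about 14 mm behind the reported TCP, not 19 mm ahead of it. My first approach therefore passed above the terminal block without touching it. I found this from the depth pictures and corrected it before pushing.
- **Jig position:** my first estimate was 3.4 mm off along the jig's x. I corrected it using where the board stopped, and the jig's front screws pointed to the same error. The -59 mm figure is therefore not fully independent; the force rise and the board no longer moving are the main evidence that it is home.

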